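Sort the slide cartons, cassettes and dropper bottle into their holders

ROBOT

A 6-joint arm with a two-finger parallel gripper is mounted at the origin on a cart in front of the work surface, level with it; the furniture and walls round the work are solid. World frame = base frame: x ahead of the robot, y to its left, z up, the work surface at z = 0. Lengths are in m, angles in rad, forces in N, time in s.
With the tool pointing down it reaches from about 0.325 to 0.85 m from the base axis. Payload 4.4 kg.
Tool frame: the origin (TCP) lies at the very end of the fingers, on their centre line; the grasp point (between the pads) lies 19 mm behind it (bot.hold_point_z is the distance from the TCP to the grasp point, in m); z points along the fingers, y is the line along which they close (so a half turn about z gives the same grasp; the last joint's range is limited). The gripper opens to 94 mm and grips with 3 to 60 N. Pads are 16 mm wide; open, the fingers measure 119 mm over their backs; the gripper's body (75 mm by 177 mm) begins 78 mm behind the grasp point.
Start: joints at [1.099, 0.207, 1.542, -0, 1.393, -0.15], TCP at [0.182, 0.545, 0.205] pointing down, gripper open.
Joint ranges: [-2.73, 2.73], [-0.86, 2.22], [0.23, 2.46], [-1.11, 4.25], [0.08, 2.63], [-2.82, 2.82]. Speed limits (rad/s): [2.79, 2.79, 3.14, 3.14, 3.14, 3.14].

INTERFACE

Orientations are given as a rotation vector (axis times angle).
In Python, from workcell import bot gives the robot as it stands.
- The arm moves only by the shell command python3 -m jog 'ROWS' [FORCE]. ROWS is a JSON object of lists of equal length, an entry for each row: "claw": the finger opening in cm, from 0 to 9.4; "translation": the shift along the tool's x, y, z in cm, a list of three; "yaw": the turn about the tool's z in degrees. A call has 1 to 20 rows; each row shifts and turns the commanded pose from where the row before left it, along the tool's axes as they then stand; what a row does not reach is not made up. A row lasts 1/12 s, in which the tool goes at most 41.7 mm and 7.16 degrees, less where a joint would pass 70% of its speed; a pose out of reach is approached as far as the arm can. A call is refused whole if a number of a shift passes 4.17 or a number of a turn 7.16, either way. A call with a gripper value outside its range is refused whole. The fingers move at their own pace and stop on an object; FORCE is the grip in N (left out, the last holds). Time passes only in rows, so rows that do not move let the fingers close. It gives the time, the measured TCP pose, the force, the opening and the grip force at its end, in the units of the state.
- bot.get_obs(): the state, without advancing time (a new reading comes with each control period).
- bot.camera(name): name is "scene" or "top"; returns a dict with "color" (420x560x3 uint8, red, green, blue), "intrinsics" (3x3 intrinsics, pixels), "pose" (4x4, takes a point from camera to world coordinates). Camera axes: x right, y up, looking along -z (the intrinsics and any distortion apply to the point x, -y, -z); pixel columns grow to the right and rows downward; lengths in m; the calibration is good to about 2 mm. A picture is of the moment at which its call begins. There is no depth.
- bot.sign_off(): hands the job in; it is judged then, once.
Trained networks look in a picture, given as the dict that the camera call returned (one of the last four; its "shot" number tells which), for a name from the list of things; names that differ only in an ending like _2 or _b are one class to them, and where a whole thing is asked for, a point or a joint stands for the part that bears it (a point fixed in the world has none). Each returns a list of dicts, best first, with "p" (0 to 1); they miss things now and then, are a little off and sometimes report something else, mostly with a low value. They report only what shows in the picture. A call takes as long as a camera call. They do not tell look-alikes from the thing itself.
- bot.find_in(picture, label): "rect" ([left, top, right, bottom] in pixels, round what is visible of it).
The state is a dict: "time_s": time; "qpos": joint angles; "joint_velocities": joint speeds; "joint_torque": joint torques, N m; "eef_pos": TCP position; "ee_rot": TCP orientation; "ft_force": force on the tool from outside, world axes, zero at the start; "ft_torque": the same for the moment, N m; "finger_gap": opening from 0.0 (shut) to 1.0 (fully open); "gripper_force": force on a finger pad.
Only numpy, scipy, OpenCV 4.12 (cv2) and the standard library are available. Lean on these libraries where they do the work, as an engineer would, in place of code of your own. Each camera call takes 0.05 s, during which the arm holds its last target. There are 200 camera calls.

TASK

Sort the things lying loose at the left front of the bench into their places at the right: lay both slide cartons flat, one on top of the other, lengthwise between the corner guides of the sprung lift, whose plate sinks under their weight; put the two tissue cassettes flat in the shallow tray, one in each bay; and stand the brown dropper bottle upright in the round holder. Load the lift gently without striking it or pressing hard on it, never lay the bottle over, let go of everything, and leave the black loupe where it stands.

Things in the scene. Friction and masses are not known exactly. Their poses are not given: they have to be found in the camera images.
- slide_carton_a: white carton of glass slides lying flat, 30 (x) x 82 (y, its length) x 30 mm high, about 0.17 kg; origin at the centre of its underside, z up. Starts on the worktop to the robot's left, in front of the black mat. The two cartons are alike
- slide_carton_b: white carton of glass slides lying flat, 30 (x) x 82 (y, its length) x 30 mm high, about 0.17 kg; origin at the centre of its underside, z up. Starts on the worktop to the robot's left, in front of the black mat. The two cartons are alike
- cassette_a: small tissue cassette, 28 (x) x 46 (y, its length) mm: a flat base 6 mm high carrying a pale paraffin block 24 mm wide, from y = -21 to +13 mm, up to 13 mm high; about 12 g; origin at the centre of its underside, z up. Starts on the worktop to the robot's left, in front of the black mat. The two cassettes are alike
- cassette_b: small tissue cassette, 28 (x) x 46 (y, its length) mm: a flat base 6 mm high carrying a pale paraffin block 24 mm wide, from y = -21 to +13 mm, up to 13 mm high; about 12 g; origin at the centre of its underside, z up. Starts on the worktop to the robot's left, in front of the black mat. The two cassettes are alike
- dropper_bottle: small brown dropper bottle standing upright, round body 36 mm across up to 62 mm high, dark cap and nozzle 20 mm across above that, 98 mm high in all, about 70 g; origin at the centre of its underside, z up. Starts on the worktop to the robot's left. Between left and right stands a solid sliding microtome, 0.20 m high from x = 0.45 m on: carry things in front of it or well above it
- slide_lift: sprung lift for slide cartons, aluminium, fixed at the right: base 66 (x) x 116 (y) mm, four corner angles up to 85 mm high. Inside the angles: 50 mm in x, 103 mm in y; long sides open from y = -37 to +37 mm, so a carton lies lengthwise along the lift's y, held across x. Origin at the centre of the underside, on the worktop; z up
- plate_top (a point): centre of the top face of the lift's white plate (44 x 96 mm, 4 mm thick), axes as the lift's. Empty it stands 55 mm above the worktop; it sinks straight down on a spring, about 0.11 N per mm after the first 0.2 N: one carton lowers it 10 to 17 mm, two 22 to 35 mm; the stop is at 38 mm
- cassette_tray: shallow steel cassette tray, 86 (x) x 133 (y) mm, fixed on the bench at the right; rims and the one divider (along x, at y = 0) 3 mm thick and 8 mm high, floor 3 mm above the worktop: two bays, each 80 (x) x 62 (y) mm, centred at y = +32.5 and -32.5 mm. Origin at the centre of the underside, z up
- bottle_holder: round grey bottle holder, fixed on the bench at the right: an open cup of 68 mm outer and 60 mm inner diameter, rim 22 mm high, inner floor 4 mm above the worktop, foot 78 mm across. Origin at the centre of the underside, z up
- black_loupe: black loupe standing on its skirt at the right, 44 mm across, 40 mm high; a bystander, to be left alone. Origin at the centre of its underside
Mind the look-alikes: they are no part of the job. What is shaped like the dropper_bottle but yellow is not meant.

How it is judged:
At the end, for the whole second after the job is handed in: Cartons flat, stacked on the lift plate (within 16 mm of its centre, 0.35 rad of the lift's length, heights within 5 mm); a cassette flat on the floor of each tray bay; bottle upright (0.12 rad) on the holder's floor within 15 mm of centre; all released and at rest (horizontal distance between each of slide_carton_a, slide_carton_b and plate_top below 0.016 m and angle between each of slide_carton_a, slide_carton_b's own z axis and vertical below 0.1 rad and angle between the y axis of each of slide_carton_a, slide_carton_b and the y axis of slide_lift, either way round below 0.35 rad and ((z of slide_carton_a in the frame of plate_top between -0.004 and 0.004 m and z of slide_carton_b in the frame of plate_top between 0.025 and 0.035 m) or (z of slide_carton_b in the frame of plate_top between -0.004 and 0.004 m and z of slide_carton_a in the frame of plate_top between 0.025 and 0.035 m)) and ((y of cassette_a in the frame of cassette_tray between 0.0145 and 0.0505 m and y of cassette_b in the frame of cassette_tray between -0.0505 and -0.0145 m) or (y of cassette_b in the frame of cassette_tray between 0.0145 and 0.0505 m and y of cassette_a in the frame of cassette_tray between -0.0505 and -0.0145 m)) and x of cassette_a in the frame of cassette_tray between -0.028 and 0.028 m and z of cassette_a in the frame of cassette_tray between 0.001 and 0.0055 m and angle between each of cassette_a, cassette_b's own z axis and vertical below 0.08 rad and x of cassette_b in the frame of cassette_tray between -0.028 and 0.028 m and z of cassette_b in the frame of cassette_tray between 0.001 and 0.0055 m and horizontal distance between dropper_bottle and bottle_holder below 0.015 m and z of dropper_bottle in the frame of bottle_holder between 0.001 and 0.007 m and angle between dropper_bottle's own z axis and vertical below 0.12 rad and linear speed of each of slide_carton_a, slide_carton_b, cassette_a, cassette_b, dropper_bottle below 0.02 m/s); the robot touches nothing.
It fails at once if the lift was struck or pressed with more than 30 N (contact force between slide_lift and anything else above 30 N).
It fails at once if the bottle was laid over (more than 0.8 rad) (angle between dropper_bottle's own z axis and vertical above 0.8 rad).
It fails at once if the black loupe was moved by more than 25 mm (distance of black_loupe from where it was at the start of the episode above 0.025 m).
It also fails if it takes over 149 s, if anything falls off the work surface, if the arm or the gripper's body presses on something with over 40 N, if the wrist force passes 120 N, or if a joint passes its speed limit or range.

## Working session

There is one attempt and no reset: what is moved stays moved. The work goes in short steps, Python scripts to look and compute and a shell command to move; the robot and the scene stay as the last step left them, time stands still between calls to the robot, and variables do not carry over. Pictures are saved under pics/ and viewed, at most 14 in all, crops included, and the job is handed in when it is done.

```bash
mkdir -p pics; ls
cat > h.py <<'E'
from workcell import bot
import numpy as np, cv2
def shot(name,fn=None):
    p=bot.camera(name)
    if fn: cv2.imwrite('pics/'+fn,cv2.cvtColor(p['color'],cv2.COLOR_RGB2BGR))
    return p
def px2w(p,u,v,z):
    K=np.array(p['intrinsics']);T=np.array(p['pose'])
    d=np.linalg.inv(K)@np.array([u,v,1.]); d=T[:3,:3]@np.array([d[0],-d[1],-d[2]])
    o=T[:3,3]; return (o+d*(z-o[2])/d[2])
def w2px(p,w):
    K=np.array(p['intrinsics']);T=np.array(p['pose'])
    c=T[:3,:3].T@(np.array(w)-T[:3,3]); q=K@np.array([c[0],-c[1],-c[2]]); return q[:2]/q[2]
E
python3 - <<'E'
from h import *
for n in('top','scene'):
    p=shot(n,n+'1.png'); print(n,np.round(p['pose'],3).tolist(),np.round(p['intrinsics'],1).tolist(),[k for k in p])
    for l in('slide_carton_a','cassette_a','dropper_bottle','slide_lift','cassette_tray','bottle_holder','black_loupe'):
        print(l,[(np.round(d['rect']).tolist(),round(d['p'],2)) for d in bot.find_in(p,l)][:5])
print(bot.get_obs(), bot.hold_point_z)
E
```

```text
pics
top [[0.009, 0.989, -0.149, 0.294], [-1.0, 0.007, -0.014, -0.041], [-0.013, 0.149, 0.989, 1.618], [0.0, 0.0, 0.0, 1.0]] [[509.8, 0.0, 277.0], [0.0, 509.8, 206.9], [0.0, 0.0, 1.0]] ['color', 'intrinsics', 'pose', 'shot']
slide_carton_a [([147.0, 210.0, 176.0, 222.0], 0.75)]
cassette_a [([169.0, 234.0, 183.0, 240.0], 0.62), ([192.0, 208.0, 207.0, 222.0], 0.54)]
dropper_bottle [([237.0, 239.0, 247.0, 248.0], 0.67), ([130.0, 234.0, 149.0, 246.0], 0.64), ([418.0, 175.0, 432.0, 192.0], 0.44)]
slide_lift [([340.0, 224.0, 383.0, 244.0], 0.66)]
cassette_tray [([358.0, 166.0, 399.0, 200.0], 0.82)]
bottle_holder [([400.0, 210.0, 425.0, 236.0], 0.71), ([343.0, 225.0, 381.0, 247.0], 0.24)]
black_loupe [([419.0, 177.0, 434.0, 191.0], 0.48)]
scene [[0.863, 0.377, -0.338, 0.052], [-0.506, 0.642, -0.576, -0.859], [-0.0, 0.668, 0.744, 1.135], [0.0, 0.0, 0.0, 1.0]] [[521.8, 0.0, 285.7], [0.0, 521.8, 210.8], [0.0, 0.0, 1.0]] ['color', 'intrinsics', 'pose', 'shot']
slide_carton_a [([208.0, 137.0, 225.0, 159.0], 0.68), ([211.0, 170.0, 222.0, 202.0], 0.63)]
cassette_a []
dropper_bottle [([224.0, 193.0
[... 334 characters left out ...]
], 0.87)]
{'time_s': 0.8, 'qpos': array([ 1.09851163e+00,  2.06542818e-01,  1.54146125e+00, -2.97254110e-06,
        1.39349334e+00, -1.50495313e-01]), 'joint_velocities': array([0.00028007, 0.00048176, 0.00439912, 0.00045441, 0.00148201,
       0.00273609]), 'joint_torque': array([ 7.53524473e-04, -3.70837069e+01, -2.81742775e+01,  7.00918213e-02,
        2.73446564e-02,  3.45662059e-06]), 'eef_pos': array([0.18187431, 0.54550829, 0.2054976 ]), 'ee_rot': array([5.03281623e-01, 3.10098551e+00, 1.41011736e-04]), 'ft_force': array([-0.88599769,  0.55804243, -0.19543978]), 'ft_torque': array([ 0.05830468,  0.01541223, -0.0026792 ]), 'gripper_force': 0.0, 'finger_gap': 1.0013744623544212} 0.0188
```

Run:
```python
import cv2,numpy as np
t=cv2.imread('pics/top1.png');s=cv2.imread('pics/scene1.png')
a=cv2.resize(t[185:260,110:270],(800,375),interpolation=2)
cv2.imwrite('pics/c1.png',a)
b=cv2.resize(t[150:260,325:445],(600,550),interpolation=2);cv2.imwrite('pics/c2.png',b)
c=cv2.resize(s[100:240,140:260],(514,600),interpolation=2);cv2.imwrite('pics/c3.png',c)
```

```text
(no output)
```

View pics/top1.png

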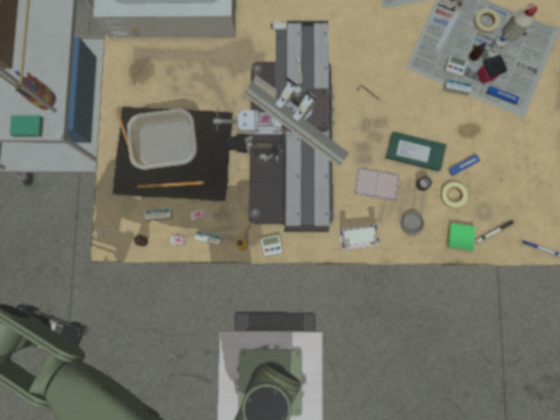

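View pics/c1.png

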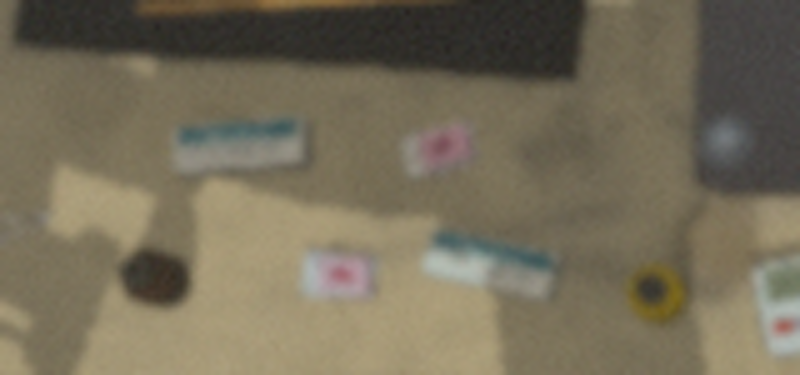

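View pics/c2.png

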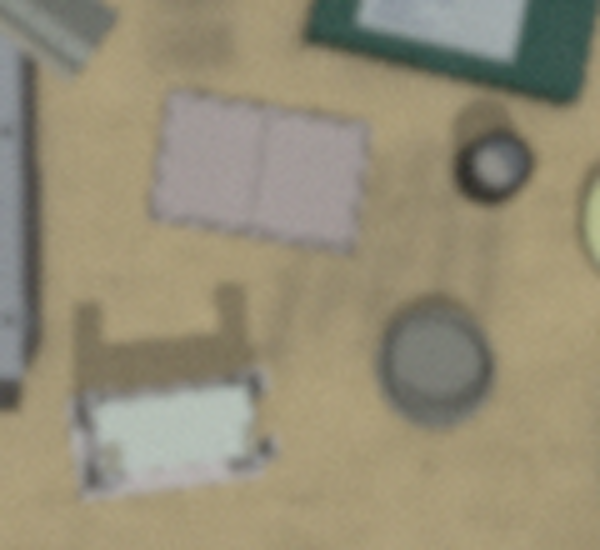

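View pics/c3.png

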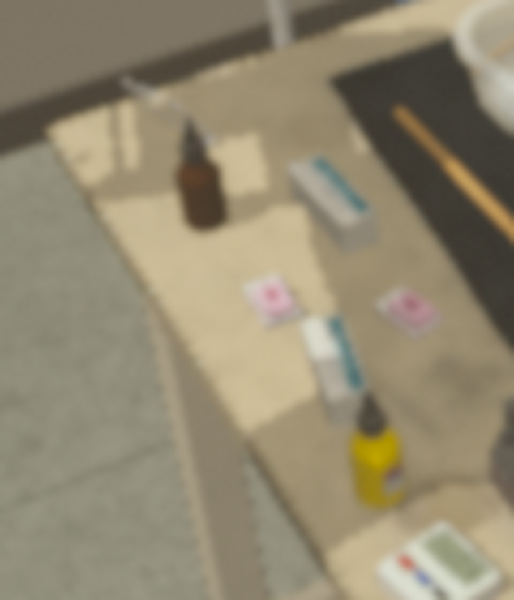

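```bash
cat > m.py <<'E'
from h import *
from scipy.optimize import least_squares
p=bot.camera('top');s=bot.camera('scene')
import pickle;pickle.dump((p,s),open('cams.pkl','wb'))
A=lambda q:(np.array(q,float)+.5)/5-.5+np.array([110,185]); B=lambda q:(np.array(q,float)+.5)/5-.5+np.array([325,150])
def box(x,y,a,w,l,z0,z1):
    c,n=np.cos(a),np.sin(a)
    return np.array([[x+c*i*w/2-n*j*l/2,y+n*i*w/2+c*j*l/2,z] for z in(z0,z1) for i,j in((1,1),(1,-1),(-1,-1),(-1,1))])
def proj(cam,P): return np.array([w2px(cam,q) for q in P])
def four(P): # corner order TL TR BR BL of hull quad
    h=cv2.convexHull(P.astype(np.float32))[:,0]
    return [cv2.moments(h)['m10']/cv2.contourArea(h),cv2.moments(h)['m01']/cv2.contourArea(h)]
def fit(q,w,l,z0,z1):
    q=np.array(q); e=(q[1]-q[0]+q[2]-q[3])/2; t=four(q)
    c=px2w(p,*t,(z0+z1)/2); d=px2w(p,*(np.array(t)+e/2),z1)-px2w(p,*(np.array(t)-e/2),z1)
    a=np.arctan2(d[0],-d[1]); a=-a if False else a
    ang=np.arctan2(-d[0]*-1,-d[1]) # y axis dir = -d
    ang=-np.arctan2(-d[0],-d[1])
    r=least_squares(lambda v:np.array(four(proj(p,box(v[0],v[1],ang,w,l,z0,z1))))-t,c[:2])
    return r.x[0],r.x[1],ang
O={}
O['carton1']=fit(A([(175,124),(300,118),(306,163),(176,174)]),.03,.082,0,.03),(.03,.082,0,.03)
O['carton2']=fit(A([(437,230),(556,258),(548,298),(424,276)]),.03,.082,0,.03),(.03,.082,0,.03)
O['cas1']=fit(A([(403,143),(466,125),(476,160),(410,178)]),.028,.046,0,.006),(.028,.046,0,.006)
O['cas2']=fit(A([(303,252),(376,252),(376,298),(303,298)]),.028,.046,0,.006),(.028,.046,0,.006)
O['tray']=fit(B([(170,90),(372,120),(352,252),(150,217)]),.086,.133,0,.008),(.086,.133,0,.008)
O['lift']=fit(B([(90,408),(250,385),(257,458),(100,480)]),.044,.096,.0549,.055),(.044,.096,.0549,.055)
def cyl(x,y,parts): 
    t=np.linspace(0,2*np.pi,24)
    return np.array([[x+r*np.cos(a),y+r*np.sin(a),z] for r,z in parts for a in t])
def cfit(rects,parts,x0):
    def f(v):
        o=[]
        for cam,r in rects:
            P=proj(cam,cyl(*v,parts));o+=list(np.r_[P.min(0),P.max(0)]-r)
        return o
    r=least_squares(f,x0);return r.x,np.round(r.fun,1)
bp=[(.018,0),(.018,.062),(.01,.064),(.01,.09),(.004,.098)]
sc=lambda l,t,r,b:[140+l/4.283,100+t/4.286,140+r/4.283,100+b/4.286]
a1=np.r_[A((122,248)),A((190,307))]
for n,R in(('top',[(p,a1)]),('both',[(p,a1),(s,sc(176,118,228,230))]),('scene',[(s,sc(176,118,228,230))])): 
    v,f=cfit(R,bp,[.3,.4]);print('bottle',n,v.round(4),f)
    if n=='both': bv=v
yv,f=cfit([(p,[237,239,247,248])],bp,[.3,.1]);print('yellow',yv,f)
hv,f=cfit([(p,np.r_[B((379,294)),B((494,428))])],[(.039,0),(.034,.022)],[.35,-.4]);print('holder',hv,f)
lv,f=cfit([(p,[419,177,434,191])],[(.022,0),(.022,.04)],[.35,-.4]);print('loupe',lv,f)
for k,(v,g) in O.items(): print(k,np.round(v[:2],4),'tool yaw',round(-np.degrees(v[2]),1))
for cam,nm,x0,y0,x1,y1 in((p,'ot',100,150,445,265),(s,'os',160,100,430,370)):
    m=3 if nm=='os' else 2.3
    im=cv2.cvtColor(cam['color'],cv2.COLOR_RGB2BGR); S=4
    im=cv2.resize(im,None,fx=S,fy=S,interpolation=2)
    D=[box(*v,*g) for v,g in O.values()]
    for P in D:
        for q in(P[:4],P[4:]): cv2.polylines(im,[((proj(cam,q)+.5)*S).astype(int)],True,(0,0,255),1)
    lf=O['lift'][0]; cv2.polylines(im,[((proj(cam,box(*lf,.066,.116,0,.085)[4:])+.5)*S).astype(int)],True,(255,0,0),1)
    for c,pp in((bv,bp),(hv,[(.039,0),(.034,.022),(.03,.022)]),(lv,[(.022,0),(.022,.04)])):
        for q in pp: cv2.polylines(im,[((proj(cam,cyl(*c,[q]))+.5)*S).astype(int)],True,(0,255,0),1)
    c=im[y0*S:y1*S,x0*S:x1*S]
    if nm=='ot': c=np.vstack([cv2.resize(c[35*S:,:170*S],(790,int(790*80/170))),])[:, :]; cv2.imwrite('pics/ot_l.png',c); c=im[150*S:260*S,325*S:445*S]; cv2.imwrite('pics/ot_r.png',cv2.resize(c,(640,586)))
    else: cv2.imwrite('pics/os.png',cv2.resize(c,(600,600),interpolation=3))
E
python3 m.py
python3 -c "
import cv2,numpy as np
a=cv2.imread('pics/ot_l.png');b=cv2.imread('pics/ot_r.png')
b=cv2.resize(b,(240,220)); cv2.imwrite('pics/ov.png',np.vstack([a,np.hstack([b,np.zeros((220,550,3),np.uint8)])]))"
```

```text
bottle top [0.4242 0.406 ] [-1.7 -0.7  1.7  0.7]
bottle both [0.4253 0.4061] [-1.7 -1.   1.7  0.3 -1.2 -0.8  0.6  1.2]
bottle scene [0.4267 0.4066] [-0.9 -1.   0.9  1. ]
yellow [0.41596612 0.08919252] [-1.5 -2.   1.6  2. ]
holder [ 0.49220111 -0.44749293] [-0.9  1.3  0.9 -1.3]
loupe [ 0.61080968 -0.49256852] [-1.2 -1.   1.2  1. ]
carton1 [0.5107 0.3625] tool yaw -4.3
carton2 [0.4351 0.2   ] tool yaw 11.1
cas1 [0.5091 0.2367] tool yaw -16.2
cas2 [0.4295 0.2976] tool yaw -0.4
tray [ 0.6147 -0.3387] tool yaw 9.0
lift [ 0.4401 -0.2726] tool yaw -8.5
```

View pics/os.png

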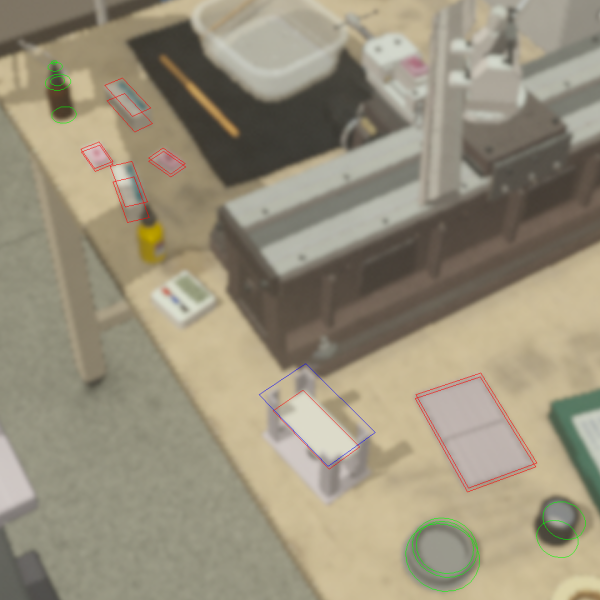

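View pics/ot_r.png

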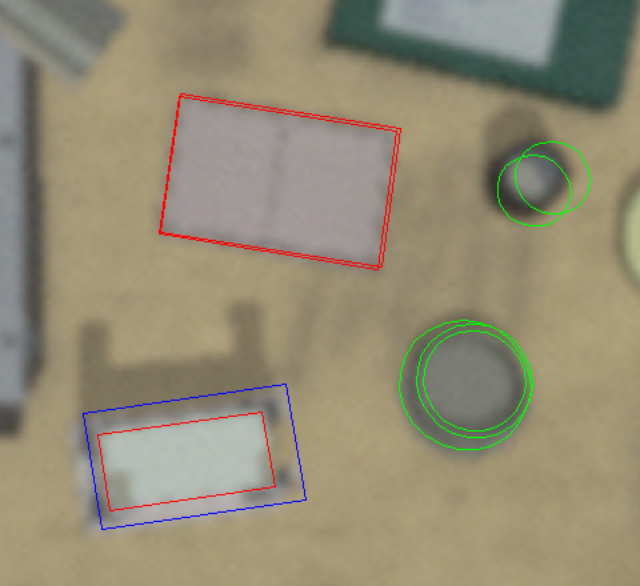

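View pics/ot_l.png

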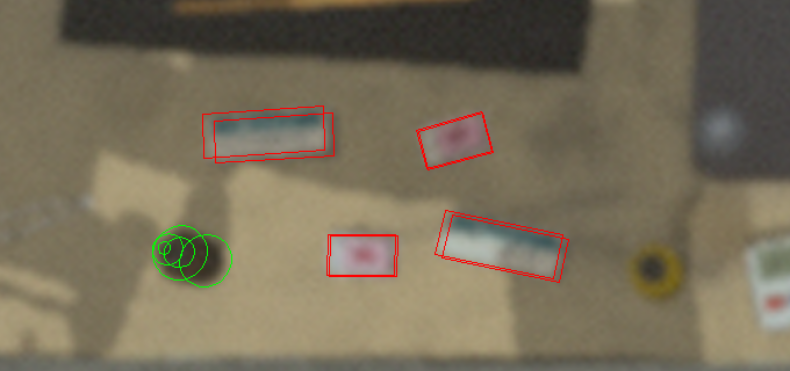

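The candidates for the bottle are brown at top (141,240) / scene (186,141) and yellow at top (241,243) / scene (226,206). The brown one fits, and the enlarged crops confirm it. The model overlays match both views, so I'm starting with the bottle.

```bash
python3 -m jog '{"claw":[7,7,7,7,7,7,7,7,7,7,7,7,7,7,7,7,7,7,7,7],"yaw":[7.16,7.16,7.16,7.16,7.16,7.16,7.16,7.16,7.16,7.16,0,0,0,0,0,0,0,0,0,0],"translation":[[0,0,0],[0,0,0],[0,0,0],[0,0,0],[0,0,0],[0,0,0],[0,0,0],[0,0,0],[0,0,0],[0,0,0],[-1.74,3.04,0],[-1.74,3.04,0],[-1.74,3.04,0],[-1.74,3.04,0],[-1.74,3.04,0],[-1.74,3.04,0],[-1.74,3.04,0],[-1.74,3.04,0],[0,0,0],[0,0,0]]}' 15
cat > st.py <<'E'
from h import *
from scipy.spatial.transform import Rotation as R
import sys
o=bot.get_obs();M=R.from_rotvec(o['ee_rot']).as_matrix()
print('t',round(o['time_s'],2),'tcp',o['eef_pos'].round(4),'yaw',round(-np.degrees(np.arctan2(M[1,1],M[0,1])),2),'gap cm',round(o['finger_gap']*9.4,2),'F',o['ft_force'].round(1),round(float(o['gripper_force']),1))
if len(sys.argv)>1: # target x y : shift in tool cm
    t=np.array(list(map(float,sys.argv[1:4])));print('shift cm',(M.T@(t-o['eef_pos'])*100).round(2))
E
python3 st.py 0.4255 0.4061 0.035
```

```text
time_s: 2.57
eef_pos: [0.4264, 0.4051, 0.2053]
ee_rot: [-2.226, -2.216, 0.0]
ft_force: [-0.8, -0.7, 1.4]
finger_gap: 0.745
gripper_force: 0.0
t 2.57 tcp [0.4264 0.4051 0.2053] yaw 0.25 gap cm 7.0 F [-0.8 -0.7  1.4] 0.0
shift cm [ 0.1  -0.08 17.03]
```

```bash
python3 -m jog '{"claw":[7,7,7,7,7,7,7,7,2,2,2,2,2,2,2,2,2,2,2,2],"yaw":[-0.25,0,0,0,0,0,0,0,0,0,0,0,0,0,0,0,0,0,0,0],"translation":[[0.1,0,2.5],[0,0,2.5],[0,0,2.5],[0,0,2.5],[0,0,2.5],[0,0,2.5],[0,0,2],[0,0,0],[0,0,0],[0,0,0],[0,0,0],[0,0,0],[0,0,0],[0,0,0],[0,0,0],[0,0,0],[0,0,0],[0,0,-0.5],[0,0,-1],[0,0,-1.5]]}' 15; python3 st.py 0.492 -0.4475 0.24
```

```text
time_s: 4.23
eef_pos: [0.4236, 0.4059, 0.0644]
ee_rot: [-2.217, -2.225, 0.006]
ft_force: [-0.0, -0.3, -0.5]
finger_gap: 0.412
gripper_force: 15.0
t 4.23 tcp [0.4236 0.4059 0.0644] yaw -0.21 gap cm 3.87 F [-0.  -0.3 -0.5] 15.0
shift cm [-85.41   6.48 -17.37]
```

```bash
python3 -m jog '{"claw":[2,2,2,2,2,2,2,2,2,2,2,2,2,2,2,2,2,2,2,2],"yaw":[0,0,0,0,0,0,0,0,0,0,0,0,0,0,0,0,0,0,0,0],"translation":[[0,0,-3],[0,0,-4],[0,0,-4],[0,0,-4],[0,0,-4],[-2,-0.5,-1],[-3,-0.5,0],[-3.5,-0.5,0],[-3.5,0,0],[-3.5,0,0],[-3.5,0,0],[-3.5,0,0],[-3.5,0,0],[-3.5,0,0],[-3.5,0,0],[-3.5,0,0],[-3.5,0,0],[-3.5,0,0],[-3.5,0,0],[-3.5,0,0]]}' && python3 -m jog '{"claw":[2,2,2,2,2,2,2,2,2,2,2,2,2,2,2],"yaw":[0,0,0,0,0,0,0,0,0,0,0,0,0,0,0],"translation":[[-3.5,0,0],[-3.5,0,0],[-3.5,0,0],[-3.5,0,0],[-3.5,0,0],[-3.5,0,0],[-3.5,1,0],[-3.5,1,0],[-3,1.5,0],[-2,1.5,0],[-1.5,1.5,0],[-0.5,1,0],[0,0.3,0],[0,0,0],[0,0,0]]}';python3 st.py 0.492 -0.4475 0.040
```

```text
time_s: 5.9
eef_pos: [0.4112, -0.0996, 0.266]
ee_rot: [2.217, 2.225, 0.0]
ft_force: [-0.3, -0.0, -1.2]
finger_gap: 0.413
gripper_force: 15.0
time_s: 7.15
eef_pos: [0.4907, -0.4469, 0.2654]
ee_rot: [-2.216, -2.225, 0.0]
ft_force: [-0.1, -1.0, -0.6]
finger_gap: 0.414
gripper_force: 15.0
t 7.15 tcp [ 0.4907 -0.4469  0.2654] yaw -0.24 gap cm 3.89 F [-0.1 -1.  -0.6] 15.0
shift cm [-0.07  0.15 22.54]
```

```bash
python3 -m jog '{"claw":[2,2,2,2,2,2,2,2,2,2,2,2,2,2,3.8,4.2,5,6,7,7],"yaw":[0,0,0,0,0,0,0,0,0,0,0,0,0,0,0,0,0,0,0,0],"translation":[[-0.05,0.15,2],[0,0,3],[0,0,3],[0,0,3],[0,0,3],[0,0,3],[0,0,2],[0,0,1.5],[0,0,1],[0,0,0.5],[0,0,0.4],[0,0,0.2],[0,0,0],[0,0,0],[0,0,0],[0,0,0],[0,0,0],[0,0,0],[0,0,0],[0,0,0]]}';python3 st.py 0.492 -0.4475 0.20
```

```text
time_s: 8.82
eef_pos: [0.4926, -0.448, 0.0392]
ee_rot: [-2.217, -2.225, -0.0]
ft_force: [0.2, 1.0, -0.1]
finger_gap: 0.692
gripper_force: 0.0
t 8.82 tcp [ 0.4926 -0.448   0.0392] yaw -0.21 gap cm 6.5 F [ 0.2  1.  -0.1] 0.0
shift cm [  0.05  -0.06 -16.08]
```

```bash
python3 -m jog '{"claw":[7,7,7,7,7,7,7,7,7,7,7,7,7,7,7,7,7,7,7,7],"yaw":[0,0,0,0,0,0,0,0,0,0,0,0,0,0,0,0,0,0,0,0],"translation":[[0,0,-2],[0,0,-4],[0,0,-4],[0,0,-4],[0,0,-4],[1,-1,-4],[3,-2,0],[4,-2,0],[4,-2,0],[4,-1,0],[4,0,0],[4,0,0],[4,0,0],[4,0,0],[4,0,0],[4,0,0],[4,0,0],[4,0,0],[4,0,0],[4,0,0]]}' && python3 -m jog '{"claw":[7,7,7,7,7,7,7,7,7,7,7,7],"yaw":[0,0,0,0,0,0,0,-2,-2,0,0,0],"translation":[[4,0,0],[4,0,0],[4,0,0],[4,2,0],[4,2,0],[3,2,0],[2,2,0],[0,1,0],[0,0.8,0],[0,0,0],[0,0,0],[0,0,0]]}';python3 st.py 0.5107 0.3625 0.008
python3 - <<'E'
from h import *
p=shot('top');s=shot('scene')
a=cv2.resize(p['color'][200:250,385:445],(384,320),interpolation=2);b=cv2.resize(s['color'][310:380,320:400],(384,336),interpolation=2)[:320]
cv2.imwrite('pics/b.png',np.hstack([a,b])[:,:,::-1])
E
```

```text
time_s: 10.48
eef_pos: [0.413, 0.1079, 0.259]
ee_rot: [2.217, 2.225, 0.001]
ft_force: [0.6, -0.7, 0.7]
finger_gap: 0.748
gripper_force: 0.0
time_s: 11.48
eef_pos: [0.5074, 0.3509, 0.2586]
ee_rot: [-2.139, -2.3, 0.001]
ft_force: [-0.1, 0.3, 0.1]
finger_gap: 0.747
gripper_force: 0.0
t 11.48 tcp [0.5074 0.3509 0.2586] yaw -4.16 gap cm 7.02 F [-0.1  0.3  0.1] 0.0
shift cm [ 1.14  0.43 25.06]
```

View pics/b.png

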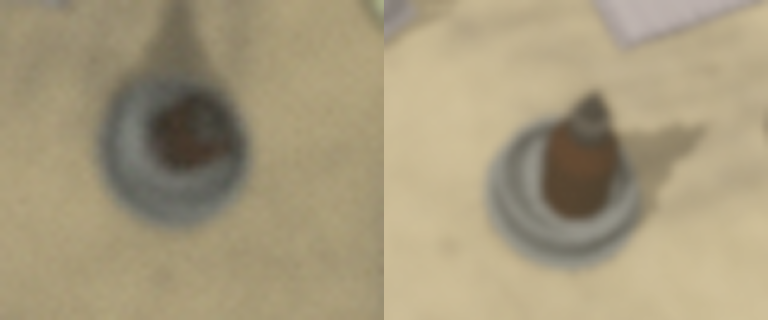

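```bash
python3 -m jog '{"claw":[7,7,7,7,7,7,7,7,7,7,7,2,2,2,2,2,2,2,2,2],"yaw":[0,0,0,0,0,0,0,0,0,0,0,0,0,0,0,0,0,0,0,0],"translation":[[0.5,0.2,2],[0.6,0.2,3],[0,0,4],[0,0,4],[0,0,4],[0,0,3],[0,0,2],[0,0,1.5],[0,0,1],[0,0,0.5],[0,0,0],[0,0,0],[0,0,0],[0,0,0],[0,0,0],[0,0,0],[0,0,0],[0,0,0],[0,0,0],[0,0,0]]}' 20;python3 st.py 0.42 -0.2726 0.25
python3 - <<'E'
import pickle
from h import *
exec(open('m.py').read().split("O={}")[0].replace("p=bot.camera('top');s=bot.camera('scene')","").replace("import pickle;pickle.dump((p,s),open('cams.pkl','wb'))",""))
p=bot.camera('top');s=bot.camera('scene')
# scene crop overlay: holder vs bottle candidates
S=8
for cam,(x0,y0,x1,y1),n in((p,(385,200,445,250),'b1'),(s,(320,310,400,380),'b2')):
    im=cv2.resize(cam['color'][y0:y1,x0:x1],None,fx=S,fy=S,interpolation=2)[:,:,::-1].copy()
    t=np.linspace(0,2*np.pi,40)
    for c,parts,col in(((.4922,-.4475),[(.034,.022),(.03,.022),(.039,0)],(0,255,0)),((.4922,-.4475),[(.018,.004),(.018,.066)],(0,0,255))):
        for r,z in parts:
            P=np.array([w2px(cam,[c[0]+r*np.cos(a),c[1]+r*np.sin(a),z]) for a in t])
            cv2.polylines(im,[((P-[x0,y0]+.5)*S).astype(int)],True,col,1)
    cv2.imwrite('pics/%s.png'%n,im)
a,b=cv2.imread('pics/b1.png'),cv2.imread('pics/b2.png');b=b[100:500,180:500] if 0 else b
b=b[:400*560//400][:560];h=max(a.shape[0],b.shape[0]);a=cv2.copyMakeBorder(a,0,h-a.shape[0],0,0,0)
cv2.imwrite('pics/bb.png',cv2.resize(np.hstack([a,b]),(800,int(800*h/(a.shape[1]+b.shape[1])))))
E
```

```text
time_s: 13.25
eef_pos: [0.511, 0.3625, 0.009]
ee_rot: [-2.138, -2.302, -0.0]
ft_force: [-1.0, -1.0, 2.5]
finger_gap: 0.317
gripper_force: 20.0
t 13.25 tcp [0.511  0.3625 0.009 ] yaw -4.21 gap cm 2.98 F [-1.  -1.   2.5] 20.0
shift cm [-62.66 -13.75 -24.1 ]
```

View pics/bb.png

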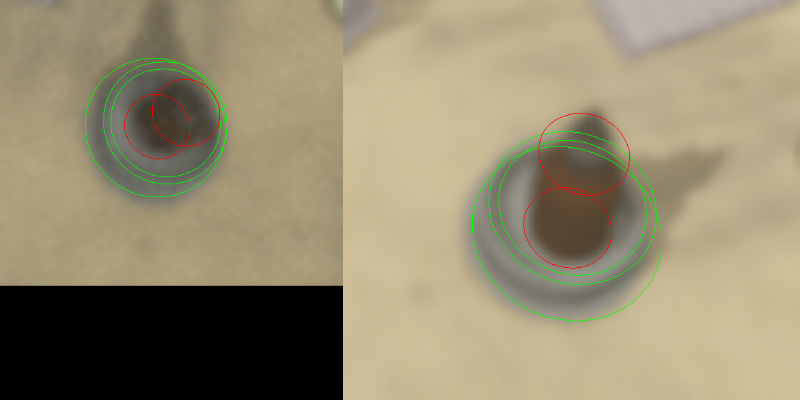

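```bash
python3 -m jog '{"claw":[2,2,2,2,2,2,2,2,2,2,2,2,2,2,2,2,2,2,2,2],"yaw":[0,0,0,2.1,2.1,0,0,0,0,0,0,0,0,0,0,0,0,0,0,0],"translation":[[0,0,-1],[0,0,-3],[0,0,-4],[0,0,-4],[0,0,-4],[0,-1,-4],[0,-2,-3],[-2,-2,-1],[-3.5,-2,0],[-3.5,-2,0],[-3.5,-1,0],[-3.5,0,0],[-3.5,0,0],[-3.5,0,0],[-3.5,0,0],[-3.5,0,0],[-3.5,0,0],[-3.5,0,0],[-3.5,0,0],[-3.5,0,0]]}' && python3 -m jog '{"claw":[2,2,2,2,2,2,2,2,2,2,2,2],"yaw":[0,0,0,0,0,0,-4.2,-4.2,0,0,0,0],"translation":[[-3.5,0,0],[-3.5,0,0],[-3.5,0.5,0],[-3.5,1,0],[-3,1,0],[-1.3,0.5,0],[0,0,0],[0,0,0],[0,0,0],[0,0,0],[0,0,0],[0,0,0]]}';python3 st.py 0.4401 -0.2726 0.1
```

```text
time_s: 15.02
eef_pos: [0.4105, -0.0793, 0.2489]
ee_rot: [2.221, 2.221, 0.0]
ft_force: [1.0, -0.2, -1.2]
finger_gap: 0.316
gripper_force: 20.0
time_s: 16.02
eef_pos: [0.4411, -0.2601, 0.2488]
ee_rot: [2.053, 2.378, 0.0]
ft_force: [0.5, 0.2, -1.1]
finger_gap: 0.313
gripper_force: 20.0
t 16.02 tcp [ 0.4411 -0.2601  0.2488] yaw -8.39 gap cm 2.94 F [ 0.5  0.2 -1.1] 20.0
shift cm [-1.23 -0.29 14.88]
```

```bash
python3 -m jog '{"claw":[2,2,2,2,2,2,2,2,2,2],"yaw":[0,0,0,0,0,0,0,0,0,0],"translation":[[-0.6,-0.15,2],[-0.6,-0.15,3],[0,0,3],[0,0,3],[0,0,2],[0,0,1],[0,0,0.4],[0,0,0],[0,0,0],[0,0,0]]}';python3 st.py 0.4401 -0.2726 0.1
cat > v.py <<'E'
from h import *
import sys
p=shot('top');s=shot('scene')
a=cv2.resize(p['color'][205:260,325:400],(480,352),interpolation=2);b=cv2.resize(s['color'][240:340,255:345],(317,352),interpolation=2)
cv2.imwrite('pics/'+sys.argv[1],np.hstack([a,b])[:,:,::-1])
E
python3 v.py v1.png
```

```text
time_s: 16.85
eef_pos: [0.4413, -0.274, 0.1067]
ee_rot: [2.05, 2.376, -0.0]
ft_force: [0.1, 0.4, -1.2]
finger_gap: 0.315
gripper_force: 20.0
t 16.85 tcp [ 0.4413 -0.274   0.1067] yaw -8.41 gap cm 2.96 F [ 0.1  0.4 -1.2] 20.0
shift cm [ 0.16 -0.1   0.67]
```

View pics/v1.png

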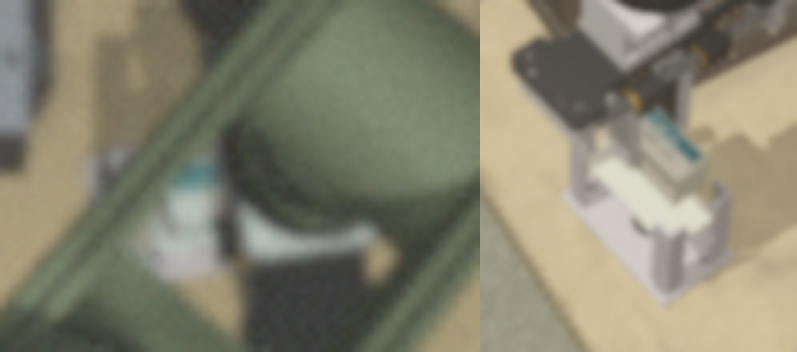

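```bash
python3 -m jog '{"claw":[2,2,2,2,2,2,2,2,2,2,2,2,2,2,2,2,2,2,2,2],"yaw":[0,0,0,0,0,0,0,0,0,0,0,0,0,0,0,0,0,0,0,0],"translation":[[0.1,-0.1,0.5],[0,0,0.5],[0,0,0.5],[0,0,0.5],[0,0,0.4],[0,0,0.4],[0,0,0.4],[0,0,0.4],[0,0,0.3],[0,0,0.3],[0,0,0.2],[0,0,0.2],[0,0,0.2],[0,0,0.2],[0,0,0.2],[0,0,0.2],[0,0,0.1],[0,0,0],[0,0,0],[0,0,0]]}';python3 st.py 0.4401 -0.2726 0.1
```

```text
time_s: 18.62
eef_pos: [0.4389, -0.2721, 0.0498]
ee_rot: [2.052, 2.378, -0.0]
ft_force: [-1.4, 1.0, -0.4]
finger_gap: 0.318
gripper_force: 20.0
t 18.62 tcp [ 0.4389 -0.2721  0.0498] yaw -8.42 gap cm 2.99 F [-1.4  1.  -0.4] 20.0
shift cm [-0.06  0.11 -5.02]
```

```bash
python3 -m jog '{"claw":[3.0,3.3,3.7,4.2,4.6,4.6,4.6,4.6,4.6,4.6,4.6,4.6,4.6,4.6,4.6,4.6,4.6,4.6,4.6,4.6],"yaw":[0,0,0,0,0,0,0,0,0,0,0,0,0,0,0,0,0,4.2,4.2,0],"translation":[[0,0,0],[0,0,0],[0,0,0],[0,0,0],[0,0,0],[0,0,0],[0,0,0],[0,0,-0.5],[0,0,-1],[0,0,-2],[0,0,-3],[0,0,-3],[0,0,-4],[0,0,-4],[0,0,-3],[0,-0.5,-1],[0,-1,0],[0,-1,0],[0,0,0],[2,0,0]]}';python3 -m jog '{"claw":[7,7,7,7,7,7,7,7,7,7,7,7,7,7,7,7,7,7,7,7],"yaw":[0,0,0,0,0,0,0,0,0,0,0,0,2.7,2.8,2.8,2.8,0,0,0,0],"translation":[[3,0,0],[4,0,0],[4,0,0],[4,0,0],[4,0,0],[4,0,0],[4,0,0],[4,0,0],[4,0,0],[4,1,0],[4,1,0],[2,0,0],[0,0,0],[0,0,0],[0,0,0],[0,0,0],[0,0,0],[0,0,0],[0,0,0],[0,0,0]]}';python3 st.py 0.4351 0.2 0.008; python3 v.py v2.png
```

```text
time_s: 20.28
eef_pos: [0.4118, -0.2571, 0.2621]
ee_rot: [-2.226, -2.212, 0.003]
ft_force: [0.6, 0.5, 0.0]
finger_gap: 0.49
gripper_force: 0.0
time_s: 21.95
eef_pos: [0.4335, 0.1938, 0.264]
ee_rot: [-2.425, -1.996, 0.002]
ft_force: [0.4, -0.3, 0.1]
finger_gap: 0.746
gripper_force: 0.0
t 21.95 tcp [0.4335 0.1938 0.264 ] yaw 11.07 gap cm 7.01 F [ 0.4 -0.3  0.1] 0.0
shift cm [ 0.65  0.07 25.6 ]
```

View pics/v2.png

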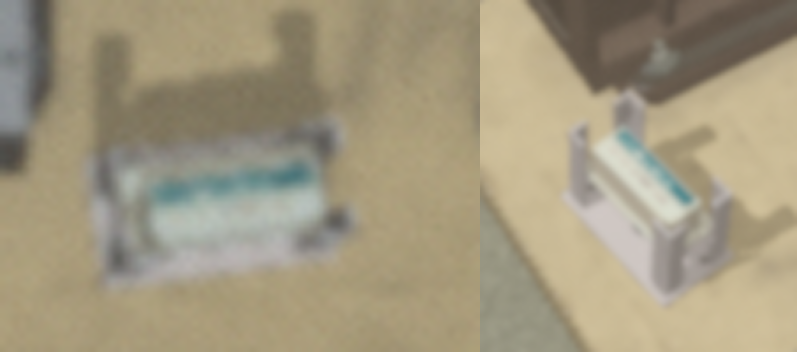

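```bash
python3 -m jog '{"claw":[7,7,7,7,7,7,7,7,7,7,7,2,2,2,2,2,2,2,2,2],"yaw":[0,0,0,0,0,0,0,0,0,0,0,0,0,0,0,0,0,0,0,0],"translation":[[0.3,0.1,2],[0.35,0,3],[0,0,4],[0,0,4],[0,0,4],[0,0,3.5],[0,0,2],[0,0,1.5],[0,0,1],[0,0,0.5],[0,0,0],[0,0,0],[0,0,0],[0,0,0],[0,0,0],[0,0,0],[0,0,0],[0,0,0],[0,0,0],[0,0,0]]}' 20;python3 st.py
```

```text
time_s: 23.72
eef_pos: [0.4365, 0.2005, 0.0101]
ee_rot: [2.425, 1.997, 0.001]
ft_force: [-0.3, 0.7, 3.4]
finger_gap: 0.316
gripper_force: 20.0
t 23.72 tcp [0.4365 0.2005 0.0101] yaw 11.08 gap cm 2.97 F [-0.3  0.7  3.4] 20.0
```

```bash
python3 -m jog '{"claw":[2,2,2,2,2,2,2,2,2,2,2,2,2,2,2,2,2,2,2,2],"yaw":[0,0,0,0,0,-5.5,-5.6,0,0,0,0,0,0,0,0,0,0,0,0,0],"translation":[[0,0,-1],[0,0,-3],[0,0,-4],[0,0,-4],[0,0,-4],[0,0,-4],[0,0,-4],[-2,-0.5,-1],[-3.5,-1,0],[-3.5,-0.5,0],[-3.5,0,0],[-3.5,0,0],[-3.5,0,0],[-3.5,0,0],[-3.5,0,0],[-3.5,0,0],[-3.5,0,0],[-3.5,0,0],[-3.5,0.5,0],[-3,0.5,0]]}' && python3 -m jog '{"claw":[2,2,2,2,2,2,2,2],"yaw":[-4.2,-4.2,0,0,0,0,0,0],"translation":[[-2,0.5,0],[-1,0,0],[0,0,0],[0,0,0],[0,0,0],[0,0,0],[0,0,0],[0,0,0]]}';python3 st.py 0.4401 -0.2716 0.125
```

```text
time_s: 25.38
eef_pos: [0.4254, -0.2365, 0.2597]
ee_rot: [-2.223, -2.22, 0.001]
ft_force: [0.2, 0.9, -1.9]
finger_gap: 0.318
gripper_force: 20.0
time_s: 26.05
eef_pos: [0.4321, -0.2637, 0.2599]
ee_rot: [2.052, 2.379, 0.0]
ft_force: [-0.1, -0.0, -1.5]
finger_gap: 0.318
gripper_force: 20.0
t 26.05 tcp [ 0.4321 -0.2637  0.2599] yaw -8.45 gap cm 2.99 F [-0.1 -0.  -1.5] 20.0
shift cm [-0.89  0.67 13.49]
```

```bash
python3 -m jog '{"claw":[2,2,2,2,2,2,2,2,2,2,2,2,2,2,2,2],"yaw":[0,0,0,0,0,0,0,0,0,0,0,0,0,0,0,0],"translation":[[-0.4,0.3,2],[-0.5,0.35,3],[0,0,3],[0,0,3],[0,0,2],[0,0,1],[0,0,0.5],[0,0,0.5],[0,0,0.5],[0,0,0.5],[0,0,0.4],[0,0,0.4],[0,0,0.3],[0,0,0],[0,0,0],[0,0,0]]}';python3 st.py 0.4401 -0.2716 0.07
```

```text
time_s: 27.38
eef_pos: [0.4399, -0.2726, 0.0889]
ee_rot: [2.052, 2.378, 0.0]
ft_force: [-0.6, 1.3, -1.3]
finger_gap: 0.317
gripper_force: 20.0
t 27.38 tcp [ 0.4399 -0.2726  0.0889] yaw -8.41 gap cm 2.98 F [-0.6  1.3 -1.3] 20.0
shift cm [0.1  0.03 1.89]
```

```bash
python3 -m jog '{"claw":[2,2,2,2,2,2,2,2,2,2,2,2,2,3.0,3.2,3.5,4,4.6,4.6,4.6],"yaw":[0,0,0,0,0,0,0,0,0,0,0,0,0,0,0,0,0,0,0,0],"translation":[[0.1,0,0.2],[0,0,0.2],[0,0,0.2],[0,0,0.2],[0,0,0.2],[0,0,0.2],[0,0,0.2],[0,0,0.2],[0,0,0.2],[0,0,0.1],[0,0,0],[0,0,0],[0,0,0],[0,0,0],[0,0,0],[0,0,0],[0,0,0],[0,0,0],[0,0,0],[0,0,0]]}';python3 st.py
python3 -m jog '{"claw":[4.6,4.6,4.6,4.6,4.6,4.6,4.6,4.6,4.6,4.6,4.6,4.6,4.6,4.6,4.6,4.6,4.6,4.6,4.6,4.6],"yaw":[0,0,0,0,0,0,0,0,0,0,4.2,4.3,0,0,0,0,0,0,0,0],"translation":[[0,0,0],[0,0,-0.5],[0,0,-1],[0,0,-2],[0,0,-3],[0,0,-3],[0,0,-4],[0,0,-4],[0,-1,-2],[0,-1,0],[0,0,0],[0,0,0],[2,0,0],[3,0,0],[4,0,0],[4,0,0],[4,0,0],[4,0,0],[4,0,0],[4,0,0]]}';python3 -m jog '{"claw":[5,5,5,5,5,5,5,5,5,5,5,5,5,5],"yaw":[0,0,0,0,0,0,0,0,0,0,0,0,0,0],"translation":[[4,0,0],[4,0,0],[4,0,0],[4,0,0],[4,0.5,0],[4,0.5,0],[4,0,0],[2,0,0],[-1,0,0],[0,0,0],[0,0,0],[0,0,0],[0,0,0],[0,0,0]]}';python3 st.py 0.4295 0.2976 0.003; python3 v.py v3.png
```

```text
time_s: 29.05
eef_pos: [0.4397, -0.2716, 0.0698]
ee_rot: [2.053, 2.378, -0.0]
ft_force: [-0.1, -0.6, -1.0]
finger_gap: 0.488
gripper_force: 0.0
t 29.05 tcp [ 0.4397 -0.2716  0.0698] yaw -8.41 gap cm 4.58 F [-0.1 -0.6 -1. ] 0.0
time_s: 30.72
eef_pos: [0.4191, 0.0173, 0.2644]
ee_rot: [-2.224, -2.219, 0.0]
ft_force: [0.3, -0.7, 1.0]
finger_gap: 0.49
gripper_force: 0.0
time_s: 31.88
eef_pos: [0.431, 0.3047, 0.2649]
ee_rot: [2.225, 2.218, 0.0]
ft_force: [-0.5, 0.4, 0.0]
finger_gap: 0.53
gripper_force: 0.0
t 31.88 tcp [0.431  0.3047 0.2649] yaw 0.18 gap cm 4.99 F [-0.5  0.4  0. ] 0.0
shift cm [-0.71 -0.15 26.19]
```

View pics/v3.png

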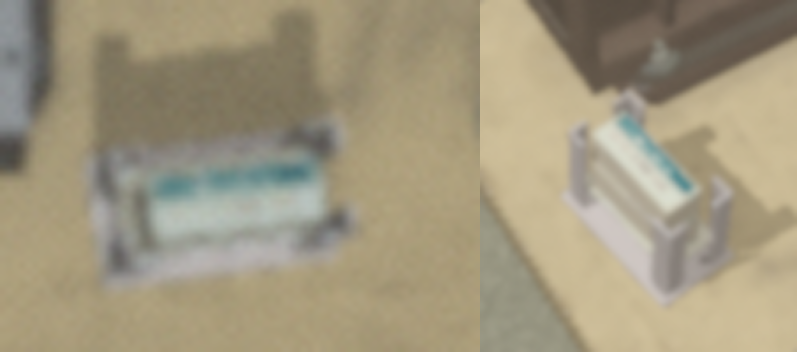

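```bash
python3 -m jog '{"claw":[5,5,5,5,5,5,5,5,5,5,5,5,5],"yaw":[0,0,0,0,0,0,0,0,0,0,0,0,0],"translation":[[-0.3,-0.1,2],[-0.4,0,3],[0,0,4],[0,0,4],[0,0,4],[0,0,3],[0,0,2],[0,0,1.5],[0,0,1],[0,0,0.5],[0,0,0],[0,0,0],[0,0,0]]}' 8;python3 st.py 0.4295 0.2976 0.003
```

```text
time_s: 33.07
eef_pos: [0.431, 0.2991, 0.0161]
ee_rot: [2.223, 2.219, 0.004]
ft_force: [-0.9, 0.7, 0.3]
finger_gap: 0.532
gripper_force: 0.0
t 33.07 tcp [0.431  0.2991 0.0161] yaw 0.09 gap cm 5.0 F [-0.9  0.7  0.3] 0.0
shift cm [-0.15 -0.15  1.31]
```

```bash
python3 -m jog '{"claw":[5,5,5,5,5,2,2,2,2,2,2,2,2,2,2,2],"yaw":[0,0,0,0,0,0,0,0,0,0,0,0,0,0,0,0],"translation":[[-0.1,-0.1,0.5],[0,0,0.4],[0,0,0.3],[0,0,0.1],[0,0,0],[0,0,0],[0,0,0],[0,0,0],[0,0,0],[0,0,0],[0,0,0],[0,0,0],[0,0,0],[0,0,0],[0,0,0],[0,0,0]]}' 8;python3 st.py 0.43 -0.30 0.25
```

```text
time_s: 34.4
eef_pos: [0.4289, 0.2976, 0.0019]
ee_rot: [2.223, 2.22, 0.001]
ft_force: [1.4, -0.5, 2.1]
finger_gap: 0.302
gripper_force: 8.0
t 34.4 tcp [0.4289 0.2976 0.0019] yaw 0.09 gap cm 2.84 F [ 1.4 -0.5  2.1] 8.0
shift cm [-59.76   0.21 -24.82]
```

```bash
python3 -m jog '{"claw":[2,2,2,2,2,2,2,2,2,2,2,2,2,2,2,2,2,2,2,2],"yaw":[0,0,0,0,0,0,0,0,0,0,0,0,0,0,0,0,0,0,0,0],"translation":[[0,0,-0.5],[0,0,-1],[0,0,-3],[0,0,-4],[0,0,-4],[0,0,-4],[0,0,-4],[-1,0,-4],[-3,0,-1.5],[-3.5,0,0],[-3.5,0,0],[-3.5,0,0],[-3.5,0,0],[-3.5,0,0],[-3.5,0,0],[-3.5,0,0],[-3.5,0,0],[-3.5,0,0],[-3.5,0,0],[-3.5,0,0]]}' && python3 -m jog '{"claw":[2,2,2,2,2,2,2,2,2,2,2,2,2,2,2,2,2,2,2,2],"yaw":[0,0,0,0,0,0,0,0,0,0,0,0,4.5,4.5,0,0,0,0,0,0],"translation":[[-3.5,0,0],[-3.5,0,0],[-3.5,0,0],[-3,0,0],[-2.5,1,0],[-1.5,2,0],[0,3,0],[0,3,0],[0,3,0],[0,3,0],[0,2,0],[0,1.5,0],[0,0,0],[0,0,0],[0,0,0],[0,0,0],[0,0,0],[0,0,0],[0,0,0],[0,0,0]]}';python3 st.py 0.6198 -0.3066 0.03
```

```text
time_s: 36.07
eef_pos: [0.4276, -0.1291, 0.2627]
ee_rot: [2.222, 2.219, 0.001]
ft_force: [0.6, -0.3, 0.2]
finger_gap: 0.303
gripper_force: 8.0
time_s: 37.73
eef_pos: [0.6127, -0.3028, 0.2619]
ee_rot: [2.39, 2.039, 0.0]
ft_force: [-0.1, -0.2, 0.1]
finger_gap: 0.302
gripper_force: 8.0
t 37.73 tcp [ 0.6127 -0.3028  0.2619] yaw 9.07 gap cm 2.84 F [-0.1 -0.2  0.1] 8.0
shift cm [-0.26  0.76 23.19]
```

```bash
python3 -m jog '{"claw":[2,2,2,2,2,2,2,2,2,2,2,2,2,2],"yaw":[0,0,0,0,0,0,0,0,0,0,0,0,0,0],"translation":[[-0.2,0.3,2],[-0.1,0.4,3],[0,0,4],[0,0,4],[0,0,4],[0,0,3],[0,0,2],[0,0,1],[0,0,0.5],[0,0,0.5],[0,0,0],[0,0,0],[0,0,0],[0,0,0]]}';python3 st.py 0.6198 -0.3066 0.006
```

```text
time_s: 38.9
eef_pos: [0.6203, -0.3075, 0.0235]
ee_rot: [2.388, 2.037, 0.001]
ft_force: [0.5, -0.0, -0.2]
finger_gap: 0.298
gripper_force: 8.0
t 38.9 tcp [ 0.6203 -0.3075  0.0235] yaw 9.08 gap cm 2.8 F [ 0.5 -0.  -0.2] 8.0
shift cm [ 0.08 -0.07  1.75]
```

```bash
python3 -m jog '{"claw":[2,2,2,2,2,2,2,2.8,3,3.4,4,4.5,5,5,5,5,5,5,5,5],"yaw":[0,0,0,0,0,0,0,0,0,0,0,0,0,0,0,0,0,0,0,0],"translation":[[0,0,0.5],[0,0,0.5],[0,0,0.4],[0,0,0.25],[0,0,0.1],[0,0,0],[0,0,0],[0,0,0],[0,0,0],[0,0,0],[0,0,0],[0,0,0],[0,0,0],[0,0,-0.5],[0,0,-2],[0,0,-4],[0,0,-4],[0,0,-4],[0,0,-4],[0,0,-4]]}';python3 -m jog '{"claw":[5,5,5,5,5,5,5,5,5,5,5,5,5,5,5,5,5,5,5,5],"yaw":[-4.5,-4.5,0,0,0,0,0,0,0,0,0,0,0,0,0,0,0,0,0,0],"translation":[[0,0,-3],[0,0,0],[0,-3,0],[0,-4,0],[0,-4,0],[0,-4,0],[2,-3,0],[4,0,0],[4,0,0],[4,0,0],[4,0,0],[4,0,0],[4,0,0],[4,0,0],[4,0,0],[4,0,0],[4,0,0],[4,0,0],[4,0,0],[3,1,0]]}';python3 -m jog '{"claw":[5,5,5,5,5,5,5,5,5,5],"yaw":[0,0,0,-5.4,-5.4,-5.4,0,0,0,0],"translation":[[2,2,0],[0,3,0],[0,2,0],[0,0,0],[0,0,0],[0,0,0],[0,0,0],[0,0,0],[0,0,0],[0,0,0]]}';python3 st.py 0.5091 0.2367 0.015
```

```text
time_s: 40.57
eef_pos: [0.619, -0.3066, 0.2318]
ee_rot: [2.39, 2.038, 0.0]
ft_force: [0.4, 0.4, 0.5]
finger_gap: 0.529
gripper_force: 0.0
time_s: 42.23
eef_pos: [0.4485, 0.2266, 0.26]
ee_rot: [-2.22, -2.222, -0.002]
ft_force: [0.5, -0.4, 0.7]
finger_gap: 0.533
gripper_force: 0.0
time_s: 43.07
eef_pos: [0.52, 0.2433, 0.2595]
ee_rot: [1.89, 2.509, 0.0]
ft_force: [-0.1, -0.8, 0.4]
finger_gap: 0.531
gripper_force: 0.0
t 43.07 tcp [0.52   0.2433 0.2595] yaw -16.04 gap cm 5.0 F [-0.1 -0.8  0.4] 0.0
shift cm [-0.34 -1.24 24.45]
```

```bash
python3 -m jog '{"claw":[5,5,5,5,5,5,5,5,5,5,5,5,5],"yaw":[0,0,0,0,0,0,0,0,0,0,0,0,0],"translation":[[-0.3,-0.6,2],[0,-0.6,3],[0,0,4],[0,0,4],[0,0,4],[0,0,3],[0,0,2],[0,0,1.5],[0,0,0.5],[0,0,0.5],[0,0,0],[0,0,0],[0,0,0]]}' 8;python3 st.py 0.5091 0.2367 0.002
```

```text
time_s: 44.15
eef_pos: [0.5107, 0.2375, 0.0157]
ee_rot: [1.887, 2.509, 0.004]
ft_force: [0.3, 0.3, 0.0]
finger_gap: 0.531
gripper_force: 0.0
t 44.15 tcp [0.5107 0.2375 0.0157] yaw -16.11 gap cm 4.99 F [0.3 0.3 0. ] 0.0
shift cm [-0.03 -0.19  1.37]
```

```bash
python3 -m jog '{"claw":[5,5,5,5,5,2,2,2,2,2,2,2,2,2,2,2],"yaw":[0,0,0,0,0,0,0,0,0,0,0,0,0,0,0,0],"translation":[[0,-0.1,0.5],[0,0,0.4],[0,0,0.3],[0,0,0.1],[0,0,0],[0,0,0],[0,0,0],[0,0,0],[0,0,0],[0,0,0],[0,0,0],[0,0,0],[0,0,0],[0,0,0],[0,0,0],[0,0,0]]}' 8;python3 st.py
```

```text
time_s: 45.48
eef_pos: [0.5086, 0.2369, 0.0014]
ee_rot: [1.888, 2.511, 0.0]
ft_force: [0.8, -0.6, 0.2]
finger_gap: 0.303
gripper_force: 8.0
t 45.48 tcp [0.5086 0.2369 0.0014] yaw -16.11 gap cm 2.85 F [ 0.8 -0.6  0.2] 8.0
```

```bash
python3 -m jog '{"claw":[2,2,2,2,2,2,2,2,2,2,2,2,2,2,2,2,2,2,2,2],"yaw":[0,0,0,0,5.4,5.4,5.3,0,0,0,0,0,0,0,0,0,0,0,0,0],"translation":[[0,0,-0.5],[0,0,-1],[0,0,-3],[0,0,-4],[0,0,-4],[0,0,-4],[0,0,-4],[0,-1,-4],[0,-2,-1.5],[-2,-3,0],[-3.5,-2,0],[-3.5,0,0],[-3.5,0,0],[-3.5,0,0],[-3.5,0,0],[-3.5,0,0],[-3.5,0,0],[-3.5,0,0],[-3.5,0,0],[-3.5,0,0]]}' && python3 -m jog '{"claw":[2,2,2,2,2,2,2,2,2,2,2,2,2,2,2,2,2,2,2,2],"yaw":[0,0,0,0,0,0,0,0,0,0,0,0,0,0,4.5,4.5,0,0,0,0],"translation":[[-3.5,0,0],[-3.5,0,0],[-3.5,0,0],[-3.5,0,0],[-3.5,0,0],[-3.5,0,0],[-3,1,0],[-2,2,0],[-0.5,3,0],[0,3,0],[0,3,0],[0,3,0],[0,2,0],[0,1,0],[0,0,0],[0,0,0],[0,0,0],[0,0,0],[0,0,0],[0,0,0]]}';python3 st.py 0.6096 -0.3708 0.02
```

```text
time_s: 47.15
eef_pos: [0.428, -0.1348, 0.2622]
ee_rot: [2.22, 2.221, 0.001]
ft_force: [-0.3, -0.3, -0.3]
finger_gap: 0.301
gripper_force: 8.0
time_s: 48.82
eef_pos: [0.6083, -0.3982, 0.2616]
ee_rot: [2.388, 2.041, 0.0]
ft_force: [-0.3, -0.0, 0.8]
finger_gap: 0.303
gripper_force: 8.0
t 48.82 tcp [ 0.6083 -0.3982  0.2616] yaw 8.94 gap cm 2.85 F [-0.3 -0.   0.8] 8.0
shift cm [ 2.73 -0.3  24.16]
```

```bash
python3 -m jog '{"claw":[2,2,2,2,2,2,2,2,2,2,2,2,2,2],"yaw":[0,0,0,0,0,0,0,0,0,0,0,0,0,0],"translation":[[1,-0.2,1],[1,-0.1,2.5],[0.7,0,4],[0,0,4],[0,0,4],[0,0,3],[0,0,2],[0,0,2],[0,0,1],[0,0,0.5],[0,0,0],[0,0,0],[0,0,0],[0,0,0]]}';python3 st.py 0.6096 -0.3708 0.006
```

```text
time_s: 49.98
eef_pos: [0.6111, -0.3719, 0.0234]
ee_rot: [2.386, 2.038, 0.001]
ft_force: [0.2, 0.3, 0.2]
finger_gap: 0.301
gripper_force: 8.0
t 49.98 tcp [ 0.6111 -0.3719  0.0234] yaw 8.98 gap cm 2.83 F [0.2 0.3 0.2] 8.0
shift cm [ 0.09 -0.17  1.74]
```

```bash
python3 -m jog '{"claw":[2,2,2,2,2,2,2,2.8,3,3.4,4,4.5,5,5,5,5,5,5,5,5],"yaw":[0,0,0,0,0,0,0,0,0,0,0,0,0,0,0,0,0,0,0,0],"translation":[[0.1,-0.1,0.5],[0,0,0.5],[0,0,0.4],[0,0,0.25],[0,0,0.1],[0,0,0],[0,0,0],[0,0,0],[0,0,0],[0,0,0],[0,0,0],[0,0,0],[0,0,0],[0,0,-0.5],[0,0,-2],[0,0,-4],[0,0,-4],[0,0,-4],[0,0,-4],[0,0,-4]]}';python3 -m jog '{"claw":[5,5,5,5,5,5,5,5,5,5,5,5,5,5,5,5,5,5,5,5],"yaw":[-4.5,-4.5,0,0,0,0,0,0,0,0,0,0,0,0,0,0,0,0,0,0],"translation":[[0,0,-3],[0,0,0],[0,-3,0],[0,-4,0],[0,-4,0],[0,-4,0],[2,-3,0],[4,0,0],[4,0,0],[4,0,0],[4,0,0],[4,0,0],[4,0,0],[4,0,0],[4,0,0],[4,0,0],[4,0,0],[2,0,0],[0,0,0],[0,0,0]]}'
python3 - <<'E'
from h import *
p=shot('top');s=shot('scene')
a=cv2.resize(p['color'][150:260,325:445],(436,400),interpolation=2);b=cv2.resize(s['color'][255:375,270:420],(364,400*364//364),interpolation=2)
b=cv2.resize(s['color'][255:375,270:420],(364,291),interpolation=2);b=cv2.copyMakeBorder(b,0,109,0,0,0)
cv2.imwrite('pics/f.png',np.hstack([a,b])[:,:,::-1])
E
```

```text
time_s: 51.65
eef_pos: [0.6088, -0.3697, 0.2312]
ee_rot: [2.388, 2.04, 0.0]
ft_force: [0.5, -0.3, -0.3]
finger_gap: 0.529
gripper_force: 0.0
time_s: 53.32
eef_pos: [0.4288, 0.0707, 0.2591]
ee_rot: [2.217, 2.224, 0.0]
ft_force: [0.4, -0.6, -0.7]
finger_gap: 0.532
gripper_force: 0.0
```

View pics/f.png

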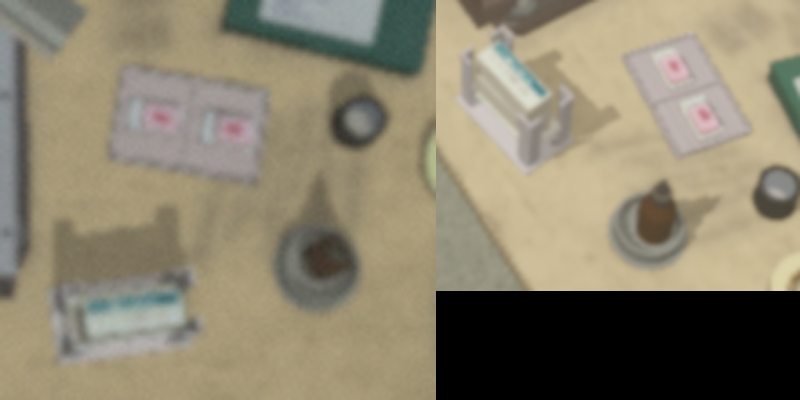

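The last picture shows both cassettes flat, one per bay (top crop 157,117 and 234,129). The cartons are stacked in the lift (130,310), the bottle is upright in the holder (322,258), and the loupe hasn't moved. I'm handing in.

```bash
python3 -c "
from workcell import bot
print(bot.sign_off())"
```

```text
the job is handed in; nothing more can be done
None
```

I handed the job in at about 53 s of the 149 s allowed: both cartons are stacked in the lift, there is one cassette in each tray bay, the brown bottle stands in its holder and the loupe was left alone; the last camera picture shows this, but the sign-off returned no verdict.

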